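# Register a round plaster mould under the filling spout

## Robot

A 7-joint arm with a two-finger parallel gripper is mounted at the origin on the work surface. World frame = base frame: x ahead of the robot, y to its left, z up, the work surface at z = 0. Lengths are in mm, angles in degrees, forces in N, time in s.
With the tool pointing down it reaches from about 400 to 850 mm from the base axis. Payload 10.4 kg.
Tool frame: the origin (TCP) lies at the very end of the fingers, on their centre line; the grasp point (between the pads) lies 19 mm behind it; z points along the fingers, y is the line along which they close (so a half turn about z gives the same grasp; the last joint's range is limited). The gripper opens to 87 mm and grips with 3 to 60 N. Pads are 19 mm wide; open, the fingers measure 117 mm over their backs; the gripper's body (75 mm by 190 mm) begins 51 mm behind the grasp point.
Start: joints at [-73.831, 19.034, -3.707, 83.658, 1.238, 77.344, -5.071], TCP at [187.551, 596.219, 222.576] pointing down, gripper open.
Joint ranges: [-148.97, 148.97], [-28.65, 121.19], [-84.17, 76.75], [9.2, 138.47], [-72.65, 252.65], [3.7, 117.97], [-149.18, 149.18]. Speed limits (degrees/s): [127.2, 127.2, 159.86, 159.86, 180, 180, 180].

## Interface

Orientations are given as a 3x3 rotation matrix whose columns are the frame's x, y, z axes.
In Python, from rig import robot gives the robot as it stands. The module is installed in compiled form; this text tells all that it offers.
- The arm moves only by the tool carry_out, never from a script. Its argument "rows" is a list of rows, each a list of 3 entries, a list of its own where there are three numbers: the turn, a rotation vector about the tool's x, y, z in degrees, then the shift along the tool's x, y, z in cm, then the gripper's target within -1 to 1 (shut at 1, half-way at 0, fully open at -1). A call has 1 to 10 rows; each row shifts and turns the commanded pose from where the row before left it, along the tool's axes as they then stand; what a row does not reach is not made up. A row lasts 1/8 s, in which the tool goes at most 62.5 mm and 10.7 degrees, less where a joint would pass 70% of its speed; a pose out of reach is approached as far as the arm can. A call is refused whole if a number of a shift passes 6.25 or a number of a turn 10.7, either way. A call with a gripper value outside its range is refused whole. The fingers move at their own pace and stop on an object; the grip force is fixed at half the most. Time passes only in rows, so rows that do not move let the fingers close. It gives the time, the measured TCP pose, the force, the opening and the grip force at its end, in the units of the state.
- robot.read_state(): the state, without advancing time (a new reading comes with each control period).
- robot.snapshot(name): name is "side" or "top" or "wrist"; returns a dict with "frame" (420x560x3 uint8, red, green, blue), "depth" (420x560 float32, mm along the optical axis (not along the pixel's ray), 0 where there is no reading), "camera_matrix" (3x3 intrinsics, pixels), "rvec" (rotation vector, rad) and "tvec" (3), from world to camera coordinates, as OpenCV has them; the wrist camera has in their place "hand_eye" (4x4, takes a point from camera to tool coordinates, whose origin is the TCP and whose axes are the flange's). Camera axes: x right, y down, z forward; pixel columns grow to the right and rows downward; lengths in mm; the calibration is good to about 2 mm. A picture is of the moment at which its call begins: read the wrist's pose just before it.
- robot.hand_in(): hands the job in; it is judged then, once.
Trained networks look in a picture, given as the dict that the camera call returned (one of the last four; its "shot" number tells which), for a name from the list of things; names that differ only in an ending like _2 or _b are one class to them, and where a whole thing is asked for, a point or a joint stands for the part that bears it (a point fixed in the world has none). Each returns a list of dicts, best first, with "p" (0 to 1); they miss things now and then, are a little off and sometimes report something else, mostly with a low value. They report only what shows in the picture. A call takes as long as a camera call. They do not tell look-alikes from the thing itself.
- robot.boxes_of(picture, label): "xyz" ([x, y, z] in mm, in world coordinates, good to about 4 mm: the middle of the surface that is visible of it).
- robot.outline_of(picture, label): "mask" (420x560 bool, what is visible of it).
The state is a dict: "t": time; "joints": joint angles; "dq": joint speeds; "joint_efforts": joint torques, N m; "eef_pos": TCP position; "eef_rot": TCP orientation; "ft_force": force on the tool from outside, world axes, zero at the start; "ft_torque": the same for the moment, N m; "opening": opening from 0.0 (shut) to 1.0 (fully open); "gripper_force": force on a finger pad.
Only numpy, scipy, OpenCV 4.12 (cv2) and the standard library are available. Lean on these libraries where they do the work, as an engineer would, in place of code of your own. Each camera call takes 0.05 s, during which the arm holds its last target. There are 200 camera calls.

## Task

Set the round plaster mould ready for filling: keep it lying on the board, and with the fingertips turn and push it until its flat side lies flush against the aluminium bar at the back of the board and its round side is up against the side stop, so that the pour hole is under the spout. Then slide the blue clamp in until its rubber pad touches the mould, and let go. Leave the other things on the board and bench where they are.

Things in the scene. Friction and masses are not known exactly. Their poses are not given: they have to be found in the camera images.
- mould: loose round plaster mould, off-white, about 0.8 kg, 160 mm across, 45 mm high, with one straight flat (98 mm long, full height) 64 mm from the centre; the rest of the rim is round but for two finger notches. Origin: centre of its underside; x points at the middle of the flat, square to it; z up. Starts with the flat turned 0.8 to 2.4 rad counter-clockwise (from above) from facing the bar
- mould_flat (a point): middle of the mould's flat face, half way up
- mould_hole (a point): centre of the mould's 20 mm pour hole, on its top face, 40 mm from the mould's centre towards the flat
- notch_a (a point): in the finger notch 127.5 degrees counter-clockwise (seen from above) of the flat's middle, 78 mm from the mould's axis, 22 mm above its underside. Notch: through the full height of the rim, 42 mm wide at the rim, narrowing to 25 mm, 20 mm deep (its floor is 60 mm from the axis); 3 to 8 N on its side wall turn the mould, which drifts a little along
- notch_b (a point): in the other, equal finger notch, 127.5 degrees clockwise of the flat's middle, 78 mm from the mould's axis, 22 mm above its underside
- station: fixed filling station: grey board 340 x 550 x 12 mm (x -200 to 140, y -255 to 295 mm) with bar, side stop, slide clamp, spout. Origin: on the bench below where the mould's centre belongs; x towards the bar (away from the robot), y towards the clamp, z up; the board's top is at z = 12 mm. A rightly placed mould has its origin 12 mm above this one and its axes parallel to these
- bar_face (a point): middle of the alignment bar's face that the flat belongs against (station x = 64 mm, y = 0). The aluminium bar lies along station y from -120 to +120 mm, 20 mm thick, 30 mm tall above the board
- stop_face (a point): place on the side stop's face that the mould's round side belongs against (station x = 0, y = -80 mm). The stop is an aluminium block joined to the bar, 20 mm thick, 30 mm tall above the board, from station x = -12 mm to the bar
- spout (a point): lower end of the brass filling spout, 145 mm above the bench at station x = 40 mm, y = 0; its 18 mm pipe rises from there to 240 mm, runs level to station x = 113, y = -110 mm and comes down there, behind the bar
- clamp (a joint): slide clamp, m pushed in from its outer end (0) towards the stop, along station -y; travel 0.095. Its rubber pad (40 mm wide, 30 mm tall) is at station x = 0, its face at station y = 0.165 - value; it meets a rightly placed mould at 0.085. Starts at 0 to 0.015; about 2 N of friction, stays where it is left; it can push the mould along the bar
- clamp_pad (a point): middle of the clamp pad's face
- clamp_grip (a point): middle of the clamp's upright black round grip (22 mm across, 46 mm tall, its top 102 mm above the bench), 72 mm behind the pad's face, on the blue carriage (60 mm long in y, 46 mm wide, top 48 mm above the bench)
- bowl: small buff bisque bowl, 92 mm across, 36 mm tall, on the station's board; origin under its centre. Not to be disturbed
- brush: brush 170 mm long lying on the board behind the side stop. Not to be disturbed
- mallet: mallet 220 mm long lying on the bench, left. Not to be disturbed
- spraycan: black spray can with red cap, 66 mm across, 203 mm tall, on the bench, right. Not to be disturbed
- saucers: stack of saucers, 120 mm across, 52 mm tall, on the bench, far left. Not to be disturbed
- scraper: scraper 200 mm long lying on the bench, near right. Not to be disturbed
There are look-alikes about, which are no part of the job. Of the things like the mould, leave any that is green, pink or yellow; of the rest the larger one is meant.

How it is judged:
By the outcome, as a careful person would: the job done as asked, in the order asked, and still so for the second after the job is handed in, with the robot touching nothing.
It also fails if it takes over 72 s, if anything falls off the work surface, if the arm or the gripper's body presses on something with over 40 N, if the wrist force passes 120 N, or if a joint passes its speed limit or range.

## Working session

There is one attempt and no reset: what is moved stays moved. The work goes in short steps, Python scripts to look and compute and a tool call to move; the robot and the scene stay as the last step left them, time stands still between calls to the robot, and variables do not carry over. Pictures are saved under pics/ and viewed, at most 10 in all, crops included, and the job is handed in when it is done.

Besides the shell and the picture viewer there is one more tool, called after ">>>" as name(argument=value, ...) on one line, values as JSON. carry_out: Moves the arm, as the interface text tells. Its arguments: {"type":"object","properties":{"rows":{"type":"array"}},"required":["rows"]}

```bash
mkdir -p pics; cat > h.py <<'E'
import numpy as np, cv2
from rig import robot
def world(p,u,v,d=None):
    K=p["camera_matrix"]; z=p["depth"][int(v),int(u)] if d is None else d
    c=np.array([(u-K[0,2])/K[0,0]*z,(v-K[1,2])/K[1,1]*z,z])
    R,_=cv2.Rodrigues(np.array(p["rvec"],float)); return R.T@(c-np.array(p["tvec"]).ravel())
def cloud(p):
    K=p["camera_matrix"]; z=p["depth"]; v,u=np.mgrid[:z.shape[0],:z.shape[1]]
    c=np.stack([(u-K[0,2])/K[0,0]*z,(v-K[1,2])/K[1,1]*z,z],-1)
    R,_=cv2.Rodrigues(np.array(p["rvec"],float)); return (c-np.array(p["tvec"]).ravel())@R
def proj(p,P):
    return cv2.projectPoints(np.array(P,float).reshape(-1,3),np.array(p["rvec"],float),np.array(p["tvec"],float),p["camera_matrix"],None)[0].reshape(-1,2)
def save(p,n): cv2.imwrite("pics/"+n,p["frame"][:,:,::-1])
E
python3 - <<'E'
from h import *
np.set_printoptions(precision=1,suppress=True)
s=robot.read_state(); print(s["t"],s["eef_pos"],np.array(s["eef_rot"]),s["opening"])
t=robot.snapshot("top"); sd=robot.snapshot("side")
a=np.hstack([t["frame"]]);save(t,"top0.png");save(sd,"side0.png")
for n,p in(("top",t),("side",sd)):
  for l in["mould","clamp","clamp_grip","clamp_pad","notch_a","mould_hole","spout","bowl","station","mould_flat","bar_face","stop_face","brush"]:
    try: print(n,l,[(np.array(b["xyz"]),round(b["p"],2)) for b in robot.boxes_of(p,l)][:4])
    except Exception as e: print(n,l,e)
E
```

```text
0.0 [187.4 595.8 221.7] [[-1.   0.3 -0. ]
 [ 0.3  1.  -0. ]
 [-0.  -0.  -1. ]] 0.9990688216396215
top mould [(array([344.2, 183.3,  34.7]), 0.88), (array([252. , 337.8,  46.6]), 0.8), (array([336.9, -95. ,  34.5]), 0.78), (array([556.6,  32.9,  58.1]), 0.77)]
top clamp [(array([649.8, 208.8,  49.1]), 0.66)]
top clamp_grip [(array([647.3, 207.3,  50.8]), 0.7)]
top clamp_pad [(array([646.5, 206. ,  52.1]), 0.8)]
top notch_a [(array([339.5, 181.5,  40.8]), 0.94), (array([333.4, -95. ,  36.9]), 0.86), (array([ 253.2, -309.9,   46.8]), 0.78), (array([556.2,  31.2,  55.5]), 0.77)]
top mould_hole [(array([336. , -91.2,  33.7]), 0.93), (array([249.6, 335.8,  47.3]), 0.84), (array([344. , 183.3,  36. ]), 0.79), (array([ 257.7, -308.9,   47.6]), 0.71)]
top spout [(array([626.6,  23.4,  10.8]), 0.73)]
top bowl [(array([ 499.3, -197.9,   24.9]), 0.89)]
top station [(array([627.4,  19.9,  11.5]), 0.6)]
top mould_flat [(array([ 249.5, -310.6,   48.7]), 0.95), (array([342.6, 181.9,  31.4]), 0.85), (array([334.2, -93.5,  31.2]), 0.75), (array([553.1,  29.9,  58.4]), 0.69)]
top bar_face [(array([628.
[... 897 characters left out ...]
.3, 309.7,  42.5]), 0.91), (array([338.4, 160.7,  32.8]), 0.9), (array([548.8,   7.5,  54.6]), 0.75)]
side spout [(array([633.8, -76.7,   5.6]), 0.9), (array([646.7, 203.1,  47.1]), 0.71)]
side bowl [(array([ 504.6, -179.1,   31.2]), 0.92)]
side station [(array([631.9, -77.1,   9.9]), 0.97)]
side mould_flat [(array([343.4, 162.2,  34.4]), 0.85), (array([553.2,   6.5,  54.5]), 0.79), (array([249.5, 313.9,  44. ]), 0.72), (array([ 330.2, -112.4,   31.5]), 0.67)]
side bar_face [(array([634.6, -71. ,  11.7]), 0.76), (array([651.2, 198.2,  44.4]), 0.73)]
side stop_face [(array([633.1, -75.7,  10.7]), 0.73), (array([553.1,   5.7,  57.1]), 0.49)]
side brush [(array([ 675.9, -220.6,   28.2]), 0.76)]
```

View pics/top0.png

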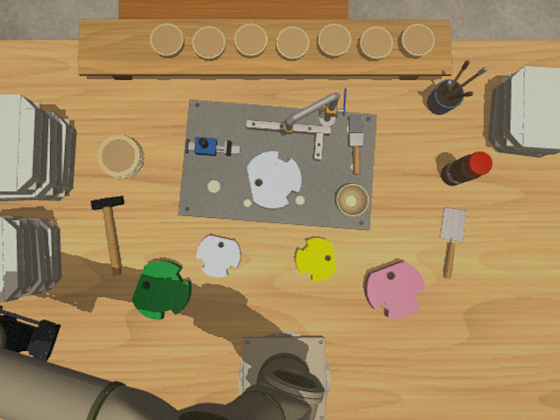

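View pics/side0.png

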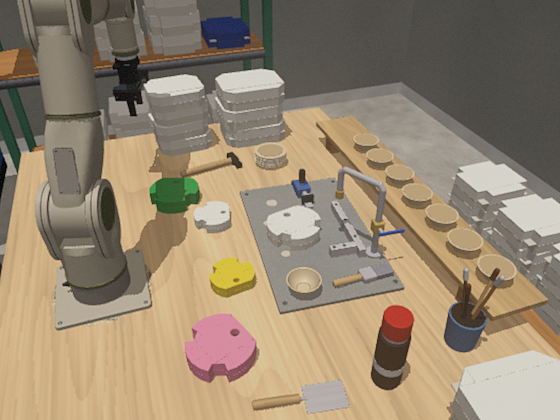

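Candidates in top: large white on board (273,181), small white (218,256), green (162,290), yellow (316,259), pink (395,290). Choice: the large white one on the board, with its hole at (259,183) and flat seemingly on the left. Next I'll measure it and the station.

```bash
python3 - <<'E'
from h import *
from scipy.spatial import cKDTree
np.set_printoptions(precision=1,suppress=True)
big=[]
for n in("top","side"):
  p=robot.snapshot(n); C=cloud(p); hsv=cv2.cvtColor(p["frame"],cv2.COLOR_RGB2HSV)
  X=C[...,0];Y=C[...,1];Z=C[...,2]
  near=(abs(X-556)<110)&(abs(Y-20)<110)
  for m in robot.outline_of(p,"mould"):
    k=m["mask"]; c=np.median(C[k],0)
    if abs(c[0]-556)<40 and abs(c[1]-20)<60:
      P=C[k]; print(n,"mould p",m["p"],"med",c,"z pct",np.percentile(P[:,2],[5,25,50,75,95]))
      T=P[(P[:,2]>48)&(P[:,2]<66)]; print(" n",len(T),"minmax",T.min(0),T.max(0),"circ",cv2.minEnclosingCircle(T[:,:2].astype(np.float32)))
      break
  board=near&(Z<20); print(n,"board z",np.median(Z[(abs(X-480)<10)&(abs(Y-150)<60)]))
  if n=="top":
    # bar: z 36..48 , x>600
    b=(Z>34)&(Z<50)&(X>600)&(X<720)&(abs(Y)<160)&(hsv[...,1]<60)
    q=C[b]; print("bar n",len(q)); r=cv2.minAreaRect(q[:,:2].astype(np.float32)); print(r)
    s=(Z<16)&(Z>6)&(hsv[...,1]<60)&(abs(X-580)<260)&(abs(Y-20)<340)
    b=cv2.morphologyEx(s.astype(np.uint8),cv2.MORPH_OPEN,np.ones((5,5)))>0
    r=cv2.minAreaRect(C[b][:,:2].astype(np.float32)); print("board rect",r, cv2.boxPoints(r))
  np.savez(n+".npz",C=C,f=p["frame"],K=p["camera_matrix"],rvec=p["rvec"],tvec=p["tvec"])
t=np.load("top.npz")
cv2.imwrite("pics/crop1.png",cv2.resize(t["f"][90:235,170:390,::-1],None,fx=3.6,fy=3.6,interpolation=cv2.INTER_CUBIC))
E
```

```text
top mould p 0.86 med [554.1  29.7  55.9] z pct [44.7 53.8 55.9 57.8 60.6]
 n 2225 minmax [475.2 -48.8  48.1] [633.9 102.2  64.4] circ ((554.1441040039062, 30.7363224029541), 80.57462310791016)
top board z 11.523969149936113
bar n 754
((661.4393310546875, 12.898406982421875), (293.13275146484375, 116.89358520507812), 89.96556854248047)
board rect ((604.0704345703125, 14.90625), (546.106689453125, 337.6883544921875), 85.1598129272461) [[ 412.8 -242.9]
 [ 749.3 -271.4]
 [ 795.4  272.7]
 [ 458.9  301.2]]
side mould p 0.85 med [549.5   9.4  54.4] z pct [17.1 42.8 54.4 56.3 58.5]
 n 1380 minmax [474.9 -53.   48.2] [636.6 100.6  61.7] circ ((557.30517578125, 30.01421546936035), 83.6943588256836)
side board z 10.885436418468945
```

View pics/crop1.png

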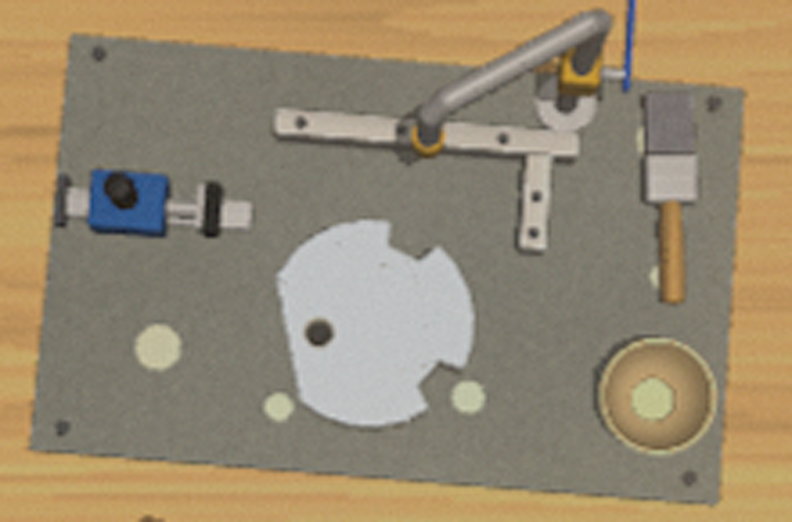

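Crop shows the chosen large white mould: hole at crop (318,333), flat facing left (+y), notches at (410,245) [b] and (435,385) [a]. The station is turned about -4.8°. Next is a template fit.

```bash
cat >> h.py <<'E'
from scipy.optimize import minimize
def mould_poly(zt=0):
    a=np.radians(np.arange(-180,180,1.0)); P=np.c_[80*np.cos(a),80*np.sin(a)]
    S=20; m=np.zeros((180*S//2,180*S//2),np.uint8); s=S/2; o=90
    f=lambda Q:np.round((np.asarray(Q)+o)*s).astype(np.int32)
    cv2.fillPoly(m,[f(P)],1); m[:,int((64+o)*s):]=0
    for t in(127.5,-127.5):
        t=np.radians(t);u=np.array([np.cos(t),np.sin(t)]);v=np.array([-u[1],u[0]])
        cv2.fillPoly(m,[f([60*u-12.5*v,60*u+12.5*v,84*u+22.7*v,84*u-22.7*v])],0)
    c=max(cv2.findContours(m,cv2.RETR_EXTERNAL,cv2.CHAIN_APPROX_SIMPLE)[0],key=len)[:,0]
    return c/s-o
POLY=mould_poly()
class Fit: pass
def fit_mould(p,x0,zt=57.,st=None,excl=None):
    """whitish mask near x0 matched to template at top height; pose x,y,deg"""
    K=8; f=p["frame"]; C=cloud(p) if "depth" in p else p["C"]
    hsv=cv2.cvtColor(f,cv2.COLOR_RGB2HSV)
    near=(np.hypot(C[...,0]-x0[0],C[...,1]-x0[1])<105)&(C[...,2]>46)&(C[...,2]<68)
    obs=(near&(hsv[...,1]<60)&(hsv[...,2]>90)).astype(np.uint8)
    unk=np.zeros_like(obs) if excl is None else excl.astype(np.uint8)
    obsd=cv2.GaussianBlur(obs.astype(np.float32),(0,0),1)
    def cost(q):
        a=np.radians(q[2]); R=np.array([[np.cos(a),-np.sin(a)],[np.sin(a),np.cos(a)]])
        X=np.c_[POLY@R.T+q[:2],np.full(len(POLY),zt)]
        u=proj(p,X); m=np.zeros(obs.shape,np.uint8); cv2.fillPoly(m,[np.round(u*16).astype(np.int32)],255,cv2.LINE_AA,4)
        return float((np.abs(cv2.GaussianBlur(m/np.float32(255),(0,0),1)-obsd)*(1-unk)).sum())
    best=None
    for da in(-30,-15,0,15,30) if st is None else st:
        s=np.array([x0[0],x0[1],x0[2]+da],float)
        r=minimize(cost,s,method="Nelder-Mead",options=dict(initial_simplex=s+np.array([[0,0,0],[8,0,0],[0,8,0],[0,0,8]]),xatol=.1,fatol=.5))
        if best is None or r.fun<best.fun: best=r
    return best.x,best.fun,int(obs.sum())
E
python3 - <<'E'
from h import *
np.set_printoptions(precision=1,suppress=True)
for n in("top","side"):
  d=dict(np.load(n+".npz")); p=dict(frame=d["f"],C=d["C"],camera_matrix=d["K"],rvec=d["rvec"],tvec=d["tvec"])
  print(n,fit_mould(p,(555,30,98)))
  C=d["C"]
  # station template: board corners, bar, stop at angle a
  a=np.radians(-4.84);R=np.array([[np.cos(a),-np.sin(a)],[np.sin(a),np.cos(a)]]);O=np.array([632.3,-7.5])
  img=d["f"].copy()
  def dr(pts,z,col):
    u=proj(p,np.c_[np.array(pts,float)@R.T+O,np.full(len(pts),z)]); cv2.polylines(img,[np.round(u*16).astype(np.int32)],True,col,1,cv2.LINE_AA,4)
  dr([(-200,-255),(140,-255),(140,295),(-200,295)],12,(255,0,0)); dr([(64,-120),(84,-120),(84,120),(64,120)],42,(255,0,0)); dr([(-12,-80),(64,-80),(64,-100),(-12,-100)],42,(0,0,255))
  q=fit_mould(p,(555,30,98))[0]; b=np.radians(q[2]);B=np.array([[np.cos(b),-np.sin(b)],[np.sin(b),np.cos(b)]])
  u=proj(p,np.c_[POLY@B.T+q[:2],np.full(len(POLY),57)]); cv2.polylines(img,[np.round(u*16).astype(np.int32)],True,(0,200,0),1,cv2.LINE_AA,4)
  c=img[80:235,170:390] if n=="top" else img[170:310,230:410]
  cv2.imwrite("pics/ov_%s.png"%n,cv2.resize(c[:,:,::-1],None,fx=3.6,fy=3.6,interpolation=cv2.INTER_CUBIC))
  # clamp: blue pixels
  h=cv2.cvtColor(d["f"],cv2.COLOR_RGB2HSV); k=(h[...,0]>100)&(h[...,0]<130)&(h[...,1]>120)&(abs(C[...,0]-650)<60)&(abs(C[...,1]-208)<90)&(C[...,2]>40)&(C[...,2]<56)
  P=C[k][:,:2]; S=(P-O)@R; print("carriage station minmax",np.percentile(S,[2,98],axis=0))
  k=(abs(C[...,0]-650)<60)&(abs(C[...,1]-208)<90)&(C[...,2]>92)&(C[...,2]<112); P=C[k][:,:2];print("grip",(np.median(P,0)-O)@R,len(P),np.median(P,0))
E
```

```text
top (array([554.3,  29.7, 100.6]), np.float64(164.88636779785156), 2240)
carriage station minmax [[-21.4 201.4]
 [ 20.5 256.9]]
grip [  0.2 227.7] 53 [651.7 219.4]
side (array([554.5,  24.6, 101.1]), np.float64(61.39359664916992), 1411)
carriage station minmax [[-18.9 201.2]
 [ 20.7 254.7]]
grip [  1.7 222.3] 33 [652.8 213.9]
```

View pics/ov_top.png

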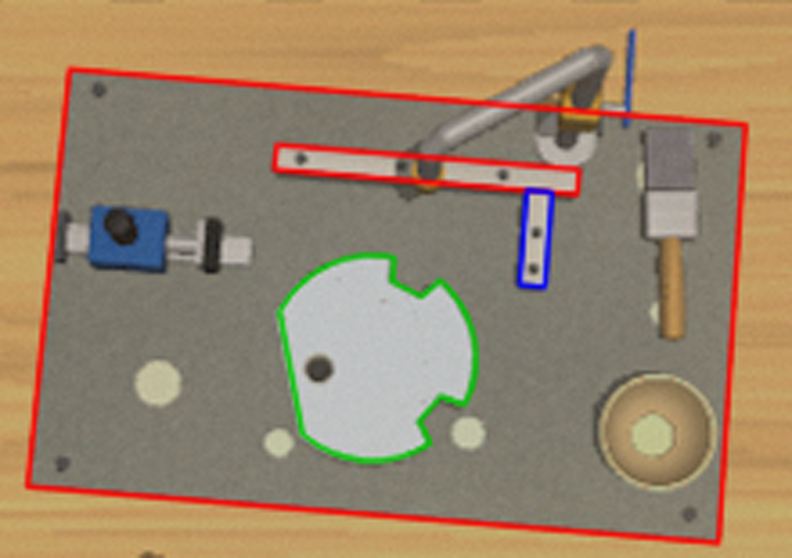

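Overlay matches board, bar, stop and mould closely. The mould is at about (554, 28) with its flat at 101°. I'll turn it by notch_a with the fingers closed.

```bash
cat >> h.py <<'E'
O=np.array([632.3,-7.5]); SA=-4.84
def st2w(x,y):
    a=np.radians(SA); return O+np.array([[np.cos(a),-np.sin(a)],[np.sin(a),np.cos(a)]])@np.array([x,y])
def w2st(w):
    a=np.radians(SA); return np.array([[np.cos(a),-np.sin(a)],[np.sin(a),np.cos(a)]]).T@(np.array(w[:2])-O)
def plan(xyz,yaz):
    """shift needed (cm, present tool axes; then after-turn axes) and z turn to have tool y at azimuth yaz"""
    s=robot.read_state(); R=np.array(s["eef_rot"]); d=np.array(xyz)-np.array(s["eef_pos"])
    az=np.degrees(np.arctan2(R[1,1],R[0,1])); t=(az-yaz+180)%360-180
    b=np.radians(yaz); y=np.array([np.cos(b),np.sin(b),0]); R2=np.c_[np.cross(y,[0,0,-1]),y,[0,0,-1]]
    print("t%.2f pos"%s["t"],np.round(s["eef_pos"],1),"yaz %.1f tilt %.1f"%(az,np.degrees(np.arccos(-R[2,2]))),"F",np.round(s["ft_force"],1),"| shift now",np.round(R.T@d/10,2),"turn z %.1f"%t,"shift after turn",np.round(R2.T@d/10,2))
E
python3 -c "
from h import *
plan((501,-32,120),48.3)"
```

```text
t1.60 pos [187.5 596.2 222.6] yaz 72.5 tilt 0.0 F [ 0.2 -0.7  0.1] | shift now [-48.75 -50.52  10.25] turn z 24.2 shift after turn [-65.19 -26.05  10.26]
```

>>> carry_out(rows=[[[0,0,0],[-4.0,-4.2,0.2],1],[[0,0,0],[-4.0,-4.2,0.2],1],[[0,0,0],[-4.0,-4.2,0.2],1],[[0,0,0],[-4.0,-4.2,0.2],1],[[0,0,0],[-4.0,-4.2,0.4],1],[[0,0,0],[-4.0,-4.2,0.6],1],[[0,0,0],[-4.0,-4.2,1.0],1],[[0,0,0],[-4.0,-4.2,1.2],1],[[0,0,0],[-4.0,-4.2,1.4],1],[[0,0,0],[-4.0,-4.2,1.4],1]])

```text
t: 2.85
eef_pos: [443.8, 73.9, 154.6]
eef_rot: [[-0.954, 0.3, 0.001], [0.3, 0.954, 0.001], [-0.001, 0.001, -1.0]]
ft_force: [0.9, 0.8, -0.1]
opening: 0.019
gripper_force: 0.0
```

>>> carry_out(rows=[[[0,0,0],[-4.0,-4.2,1.4],1],[[0,0,0],[-4.0,-4.2,1.4],1],[[0,0,8],[0,0,0],1],[[0,0,8],[0,0,0],1],[[0,0,8.2],[0,0,0],1],[[0,0,0],[0,0,0],1],[[0,0,0],[0,0,0],1]])

```text
t: 3.72
eef_pos: [494.2, -28.5, 126.6]
eef_rot: [[-0.749, 0.662, 0.0], [0.662, 0.749, 0.0], [-0.0, 0.0, -1.0]]
ft_force: [0.1, 0.3, -0.4]
opening: 0.004
gripper_force: 0.0
```

```bash
python3 - <<'E'
from h import *
plan((501,-32,120),48.3)
s=robot.read_state(); w=robot.snapshot("wrist"); save(w,"w1.png")
T=np.eye(4);T[:3,:3]=s["eef_rot"];T[:3,3]=s["eef_pos"]
M=T@np.array(w["hand_eye"]); W=dict(frame=w["frame"],camera_matrix=w["camera_matrix"],depth=w["depth"])
Rc=M[:3,:3].T; W["rvec"]=cv2.Rodrigues(Rc)[0]; W["tvec"]=-Rc@M[:3,3]
C=cloud(W); P=C[(C[...,2]>50)&(C[...,2]<64)]; print(len(P),P.min(0),P.max(0))
print(fit_mould(W,(554.4,27.5,100.8),st=[0]))
t=robot.snapshot("side"); print(fit_mould(t,(554.4,27.5,100.8),st=[0]))
E
```

```text
t3.73 pos [494.2 -28.5 126.6] yaz 48.5 tilt 0.0 F [ 0.1  0.3 -0.4] | shift now [-0.74  0.19  0.66] turn z 0.2 shift after turn [-0.74  0.19  0.66]
21503 [474.01567188 -37.30977811  50.05560936] [633.44619059 103.01279698  59.79887642]
(array([553.27854539,  31.16483656, 101.17183576]), np.float64(6144.3935546875), 21712)
(array([554.03232527,  22.96775306, 101.03975258]), np.float64(151.64999389648438), 1292)
```

View pics/w1.png

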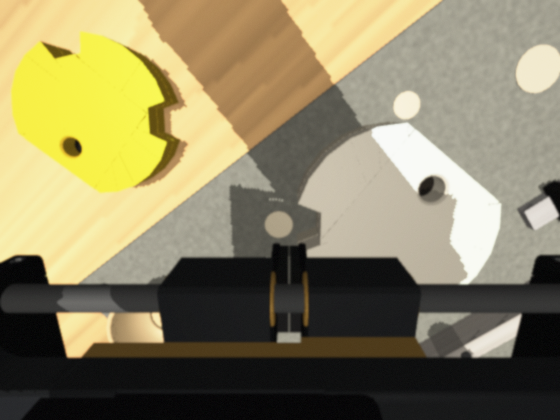

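Wrist view: closed fingertips at (290,250), mould to the right with its hole at (431,187), yellow look-alike at upper left (95,110). The pose estimate is consistent, so I'll lower into notch a.

>>> carry_out(rows=[[[0,0,0],[-0.63,0.3,0],1],[[0,0,0],[0,0,4.0],1],[[0,0,0],[0,0,2.0],1],[[0,0,0],[0,0,1.5],1],[[0,0,0],[0,0,1.5],1],[[0,0,0],[0,0,1.4],1],[[0,0,0],[0,0,0],1]])

```text
t: 4.7
eef_pos: [500.3, -30.6, 21.7]
eef_rot: [[-0.747, 0.665, -0.002], [0.665, 0.747, -0.0], [0.001, -0.001, -1.0]]
ft_force: [-0.1, 0.1, -0.0]
opening: 0.006
gripper_force: 0.0
```

>>> carry_out(rows=[[[0,0,0],[0.3,0.15,0],1],[[0,0,3],[0.6,0.1,0],1],[[0,0,5],[1.07,0.17,0],1],[[0,0,5],[1.07,0.17,0],1],[[0,0,5],[1.07,0.17,0],1],[[0,0,5],[1.07,0.17,0],1],[[0,0,5],[1.07,0.17,0],1],[[0,0,0],[0,0,0],1]])

```text
t: 5.7
eef_pos: [472.3, 26.4, 23.1]
eef_rot: [[-0.349, 0.937, 0.001], [0.937, 0.349, 0.001], [0.0, 0.001, -1.0]]
ft_force: [-0.7, -0.8, -1.1]
opening: 0.004
gripper_force: 0.0
```

```bash
cat >> h.py <<'E'
def look(x0,*cams,st=None):
    out=[]
    for n in cams:
        p=robot.snapshot(n); q,c,k=fit_mould(p,x0,st=st); out.append(q); print(n,np.round(q,1),"cost %.0f n %d"%(c,k),"station",np.round(w2st(q),1),"rot %.1f"%(q[2]-SA))
    return p
E
python3 - <<'E'
from h import *
plan((0,0,0),0)
p=look((565,45,75),"top","side"); save(p,"s2.png")
E
```

```text
t5.70 pos [472.3  26.4  23.1] yaz 20.5 tilt 0.1 F [-0.7 -0.8 -1.1] | shift now [ 14.02 -45.17   2.26] turn z 20.5 shift after turn [ -2.64 -47.23   2.31]
top [557.2  48.4  44.1] cost 1561 n 837 station [-79.6  49.3] rot 49.0
side [548.   33.2  65.3] cost 401 n 1012 station [-87.5  33.4] rot 70.1
```

```bash
python3 - <<'E'
s=open("h.py").read()
s=s.replace("unk=np.zeros_like(obs) if excl is None else excl.astype(np.uint8)","unk=cv2.dilate(((C[...,2]>70)|((hsv[...,2]<60)&(C[...,2]>20))).astype(np.uint8),np.ones((5,5)))\n    obs=obs*(1-unk)")
open("h.py","w").write(s)
E
python3 - <<'E'
from h import *
p=look((555,40,72),"top","side",st=[-20,-10,0,10,20]); save(p,"s2.png")
q,_,_=fit_mould(p,(555,40,72)); b=np.radians(q[2]);B=np.array([[np.cos(b),-np.sin(b)],[np.sin(b),np.cos(b)]])
img=p["frame"].copy();u=proj(p,np.c_[POLY@B.T+q[:2],np.full(len(POLY),57)]); cv2.polylines(img,[np.round(u*16).astype(np.int32)],True,(0,200,0),1,cv2.LINE_AA,4)
cv2.imwrite("pics/s2.png",cv2.resize(img[150:320,180:420,::-1],None,fx=3.2,fy=3.2,interpolation=cv2.INTER_CUBIC))
E
```

```text
top [546.4  40.4  68.5] cost 62 n 679 station [-89.6  40.5] rot 73.3
side [546.7  34.7  66.7] cost 51 n 800 station [-88.9  34.9] rot 71.6
```

View pics/s2.png

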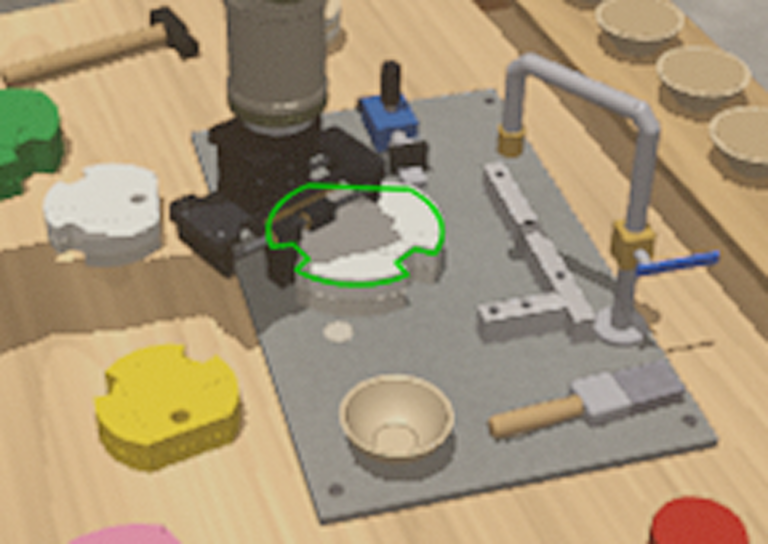

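Side view: the mould outline fits and the finger is in notch a at about (285,265). It has turned 33° with little drift, so I'll keep going.

>>> carry_out(rows=[[[0,0,5.4],[0.87,0.12,0],1],[[0,0,5.4],[0.87,0.12,0],1],[[0,0,5.4],[0.87,0.12,0],1],[[0,0,5.4],[0.87,0.12,0],1],[[0,0,5.4],[0.87,0.12,0],1],[[0,0,5.4],[0.87,0.12,0],1],[[0,0,5.4],[0.87,0.12,0],1]])

```text
t: 6.78
eef_pos: [476.0, 85.2, 22.6]
eef_rot: [[0.303, 0.953, -0.0], [0.953, -0.303, -0.0], [-0.0, -0.0, -1.0]]
ft_force: [-0.7, -1.1, 1.0]
opening: 0.005
gripper_force: 1.0
```

```bash
python3 - <<'E'
from h import *
plan((0,0,0),0)
p=look((552,52,33),"top","side",st=[-20,-10,0,10,20])
E
```

```text
t6.78 pos [476.   85.2  22.6] yaz -17.6 tilt 0.0 F [-0.7 -1.1  1. ] | shift now [-22.54 -42.78   2.27] turn z -17.6 shift after turn [ -8.52 -47.6    2.26]
top [545.3  54.   33.3] cost 82 n 830 station [-91.9  53.9] rot 38.1
side [547.1  44.8  30.2] cost 71 n 954 station [-89.3  44.9] rot 35.1
```

>>> carry_out(rows=[[[0,0,5.4],[0.87,0.12,0],1],[[0,0,5.4],[0.87,0.12,0],1],[[0,0,5.4],[0.87,0.12,0],1],[[0,0,5.4],[0.87,0.12,0],1],[[0,0,5.4],[0.87,0.12,0],1],[[0,0,5.4],[0.87,0.12,0],1],[[0,0,5.4],[0.87,0.12,0],1],[[0,0,1],[0.3,0.05,0],1]])

```text
t: 7.88
eef_pos: [518.6, 131.8, 22.3]
eef_rot: [[0.831, 0.557, -0.001], [0.557, -0.831, -0.001], [-0.001, 0.0, -1.0]]
ft_force: [-1.6, -0.6, 0.2]
opening: 0.003
gripper_force: 0.9
```

```bash
python3 - <<'E'
from h import *
plan((0,0,0),0)
p=look((550,65,-5),"top","side",st=[-20,-10,0,10,20])
E
```

```text
t7.88 pos [518.6 131.8  22.3] yaz -56.2 tilt 0.1 F [-1.6 -0.6  0.2] | shift now [-50.41 -17.93   2.27] turn z -56.2 shift after turn [-13.18 -51.86   2.23]
top [556.3  62.9  -3.5] cost 91 n 956 station [-81.7  63.7] rot 1.4
side [554.7  52.2  -5.5] cost 72 n 991 station [-82.4  53. ] rot -0.7
```

Turned to within about 1°. With the finger still in notch a, I'll push against its floor through the centre, diagonally towards the corner.

>>> carry_out(rows=[[[0,0,0],[-0.6,0,0],1],[[0,0,0],[0,0.7,0],1],[[0,0,0],[0,0.9,0],1],[[0,0,0],[0,0.9,0],1],[[0,0,0],[0,0.9,0],1],[[0,0,0],[0,0.9,0],1],[[0,0,0],[0,0.9,0],1],[[0,0,0],[0,0.9,0],1]])

```text
t: 8.98
eef_pos: [547.9, 77.8, 22.5]
eef_rot: [[0.832, 0.555, -0.0], [0.555, -0.832, 0.0], [-0.0, -0.0, -1.0]]
ft_force: [-2.1, 3.6, 0.8]
opening: 0.006
gripper_force: 2.4
```

```bash
python3 - <<'E'
from h import *
plan((0,0,0),0)
p=look((590,15,-5),"top","side",st=[-20,-10,0,10,20])
E
```

```text
t8.97 pos [547.9  77.8  22.5] yaz -56.3 tilt 0.0 F [-2.1  3.6  0.8] | shift now [-49.88 -23.96   2.26] turn z -56.3 shift after turn [ -7.78 -54.79   2.25]
top [587.3  19.5  -3.8] cost 63 n 739 station [-47.1  23.1] rot 1.1
side [586.8   8.7  -3.3] cost 65 n 1035 station [-46.7  12.3] rot 1.6
```

>>> carry_out(rows=[[[0,0,0],[0,0.9,0],1],[[0,0,0],[0,0.9,0],1],[[0,0,0],[0,-0.5,0],1],[[0,0,0],[0,0,-3],1],[[0,0,0],[0,0,-2.5],1],[[0,0,0],[-3.9,0.7,0],-0.2],[[0,0,0],[-3.8,0.7,0],-0.2],[[0,0,9.6],[0,0,0],-0.2],[[0,0,9.6],[0,0,0],-0.2],[[0,0,9.6],[0,0,0],-0.2]])

```text
t: 10.32
eef_pos: [498.5, 13.1, 77.6]
eef_rot: [[0.997, 0.08, 0.001], [0.08, -0.997, 0.0], [0.001, -0.0, -1.0]]
ft_force: [0.8, 0.9, -0.3]
opening: 0.486
gripper_force: 0.0
```

>>> carry_out(rows=[[[0,0,9.7],[0,0,0],-0.2],[[0,0,0],[0,0,0],-0.2]])

```text
t: 10.58
eef_pos: [498.4, 13.1, 77.4]
eef_rot: [[0.997, -0.082, 0.0], [-0.082, -0.997, -0.001], [0.0, 0.001, -1.0]]
ft_force: [0.8, 0.2, -0.5]
opening: 0.589
gripper_force: 0.0
```

```bash
python3 - <<'E'
from h import *
print(robot.read_state()["opening"])
p=look((597,8,-5),"top","side",st=[-10,0,10])
plan((*st2w(-135,9),22),-94.84)
E
```

```text
0.5890982446814941
top [593.9   2.5  -4.1] cost 123 n 522 station [-39.1   6.7] rot 0.8
side [596.4  -4.7  -5.3] cost 74 n 1150 station [-36.   -0.3] rot -0.5
t10.68 pos [498.5  13.1  77.5] yaz -94.5 tilt 0.0 F [1.3 0.4 0.7] | shift now [0.01 0.02 5.55] turn z 0.3 shift after turn [0.01 0.02 5.55]
```

>>> carry_out(rows=[[[0,0,0],[0,0.5,2.5],-0.2],[[0,0,0],[0,0,3.05],-0.2],[[0,0,0],[0.7,0,0],-0.2],[[0,0,0],[0.7,0,0],-0.2],[[0,0,0],[0.7,0,0],-0.2],[[0,0,0],[0.7,0,0],-0.2],[[0,0,0],[0.7,0,0],-0.2],[[0,0,0],[0.7,0,0],-0.2],[[0,0,0],[0,0,0],-0.2]])

```text
t: 11.8
eef_pos: [540.9, 4.5, 22.7]
eef_rot: [[0.997, -0.083, 0.001], [-0.083, -0.997, -0.0], [0.001, -0.0, -1.0]]
ft_force: [-0.9, 0.5, -0.4]
opening: 0.6
gripper_force: 0.3
```

```bash
python3 - <<'E'
from h import *
p=look((620,-2,-5),"top","side",st=[-5,5])
plan((*st2w(-85,4),22),-94.84)
E
```

```text
top [621.7  -3.1  -8.4] cost 74 n 367 station [-10.9   3.5] rot -3.6
side [624.2  -8.9  -4.4] cost 67 n 847 station [-8.  -2.1] rot 0.4
t11.90 pos [540.8   4.5  22.6] yaz -94.8 tilt 0.1 F [-0.5  0.3  0.4] | shift now [0.72 0.02 0.06] turn z 0.1 shift after turn [0.72 0.02 0.06]
```

>>> carry_out(rows=[[[0,0,0],[0.4,0,0],-0.2],[[0,0,0],[0.3,0,0],-0.2],[[0,0,0],[0.15,0,0],-0.2],[[0,0,0],[0,0,0],-0.2]])

```text
t: 12.4
eef_pos: [547.7, 3.9, 22.0]
eef_rot: [[0.997, -0.083, -0.002], [-0.083, -0.997, 0.001], [-0.002, -0.0, -1.0]]
ft_force: [-5.6, 0.9, 4.1]
opening: 0.599
gripper_force: 2.9
```

>>> carry_out(rows=[[[0,0,0],[0.15,0,0],-0.2],[[0,0,0],[0,0,0],-0.2]])

```text
t: 12.65
eef_pos: [549.2, 3.8, 22.0]
eef_rot: [[0.997, -0.083, -0.002], [-0.083, -0.997, 0.001], [-0.002, -0.0, -1.0]]
ft_force: [-5.5, -0.4, 4.0]
opening: 0.601
gripper_force: 3.0
```

>>> carry_out(rows=[[[0,0,0],[0.15,0,0],-0.2],[[0,0,0],[0,0,0],-0.2]])

```text
t: 12.9
eef_pos: [549.4, 3.8, 21.8]
eef_rot: [[0.997, -0.083, -0.004], [-0.083, -0.997, 0.001], [-0.005, -0.001, -1.0]]
ft_force: [-12.3, 1.5, 8.6]
opening: 0.601
gripper_force: 6.2
```

>>> carry_out(rows=[[[0,0,0],[0.15,0,0],-0.2],[[0,0,0],[0,0,0],-0.2]])

```text
t: 13.15
eef_pos: [549.5, 3.8, 21.6]
eef_rot: [[0.997, -0.083, -0.007], [-0.083, -0.997, 0.002], [-0.008, -0.001, -1.0]]
ft_force: [-18.4, 1.6, 14.6]
opening: 0.6
gripper_force: 9.8
```

```bash
python3 - <<'E'
from h import *
p=look((630,-4,-5),"top","side",st=[-5,5])
plan((*st2w(-85,4),22),-94.84)
E
```

```text
top [629.9  -4.   -4.8] cost 56 n 258 station [-2.7  3.3] rot 0.0
side [632.4 -10.6  -5.4] cost 72 n 853 station [ 0.4 -3.1] rot -0.6
t13.25 pos [549.5   3.7  21.6] yaz -94.8 tilt 0.4 F [-19.2   0.7  14.1] | shift now [-0.15  0.02 -0.04] turn z 0.1 shift after turn [-0.15  0.02 -0.04]
```

The flat is flush on the bar (force rises with the TCP stopped, rotation about 0). Now back off and go round to the +y side.

>>> carry_out(rows=[[[0,0,0],[-1.0,0,0],1],[[0,0,0],[0,0,-2.8],1],[[0,0,0],[0,0,-2.6],1],[[0,0,-10],[0,0,0],1],[[0,0,-10],[0,0,0],1],[[0,0,-10],[0,0,0],1],[[0,0,-10],[0,0,0],1],[[0,0,-10],[0,0,0],1],[[0,0,-10],[0,0,0],1],[[0,0,-10],[0,0,0],1]])

```text
t: 14.5
eef_pos: [543.3, 4.3, 76.3]
eef_rot: [[0.414, 0.91, 0.001], [0.91, -0.414, 0.0], [0.001, 0.001, -1.0]]
ft_force: [-0.4, -0.4, -0.4]
opening: 0.007
gripper_force: 0.0
```

>>> carry_out(rows=[[[0,0,-10],[0,0,0],1],[[0,0,-10],[0,0,0],1],[[0,0,0],[4,0,0],1],[[0,0,0],[4,0,0],1],[[0,0,0],[4.1,0,0],1],[[0,0,0],[0,3.5,0],1],[[0,0,0],[0,3.5,0],1],[[0,0,0],[0,0,0],1]])

```text
t: 15.5
eef_pos: [624.7, 118.3, 76.0]
eef_rot: [[0.084, 0.996, 0.002], [0.996, -0.084, -0.001], [-0.001, 0.002, -1.0]]
ft_force: [-0.0, -0.5, -0.1]
opening: 0.006
gripper_force: 0.0
```

```bash
python3 - <<'E'
from h import *
p=look((631,-6,-5),"top","side",st=[-5,5])
plan((*st2w(-25,125),22),-4.84)
E
```

```text
top [633.8  -2.3  -5.2] cost 166 n 2029 station [1.  5.3] rot -0.3
side [632.2 -10.4  -5.9] cost 84 n 1327 station [ 0.2 -2.9] rot -1.1
t15.60 pos [622.6 118.8  75.9] yaz -4.8 tilt 0.0 F [-0.3  0.8 -0.3] | shift now [ 0.   -0.47  5.39] turn z 0.1 shift after turn [ 0.   -0.47  5.39]
```

>>> carry_out(rows=[[[0,0,0],[0,-0.4,2.7],1],[[0,0,0],[0,0,2.7],1],[[0,0,0],[-0.8,0,0],1],[[0,0,0],[-0.8,0,0],1],[[0,0,0],[-0.7,0,0],1],[[0,0,0],[-0.5,0,0],1],[[0,0,0],[-0.3,0,0],1],[[0,0,0],[0,0,0],1]])

```text
t: 16.6
eef_pos: [616.3, 88.7, 22.2]
eef_rot: [[0.083, 0.997, 0.0], [0.997, -0.083, 0.0], [0.001, 0.0, -1.0]]
ft_force: [-0.2, 0.5, -0.7]
opening: 0.003
gripper_force: 0.1
```

>>> carry_out(rows=[[[0,0,0],[-0.2,0,0],1],[[0,0,0],[0,0,0],1]])

```text
t: 16.85
eef_pos: [616.1, 87.6, 22.1]
eef_rot: [[0.082, 0.997, 0.0], [0.997, -0.082, 0.001], [0.001, 0.0, -1.0]]
ft_force: [0.1, 5.6, 1.4]
opening: 0.006
gripper_force: 2.2
```

>>> carry_out(rows=[[[0,0,0],[-0.2,0,0],1],[[0,0,0],[0,0,0],1]])

```text
t: 17.1
eef_pos: [615.9, 85.2, 22.1]
eef_rot: [[0.082, 0.997, -0.0], [0.997, -0.082, 0.001], [0.001, -0.0, -1.0]]
ft_force: [-1.0, 4.3, 2.3]
opening: 0.007
gripper_force: 2.4
```

>>> carry_out(rows=[[[0,0,0],[-0.2,0,0],1],[[0,0,0],[0,0,0],1]])

```text
t: 17.35
eef_pos: [615.6, 83.2, 22.1]
eef_rot: [[0.082, 0.997, -0.0], [0.997, -0.082, 0.001], [0.001, -0.0, -1.0]]
ft_force: [-1.2, 4.7, 2.7]
opening: 0.007
gripper_force: 2.5
```

>>> carry_out(rows=[[[0,0,0],[-0.2,0,0],1],[[0,0,0],[0,0,0],1]])

```text
t: 17.6
eef_pos: [615.5, 82.7, 22.1]
eef_rot: [[0.081, 0.997, -0.0], [0.997, -0.081, 0.002], [0.002, -0.0, -1.0]]
ft_force: [-1.3, 9.2, 2.5]
opening: 0.004
gripper_force: 4.5
```

>>> carry_out(rows=[[[0,0,0],[-0.15,0,0],1],[[0,0,0],[0,0,0],1]])

```text
t: 17.85
eef_pos: [615.4, 82.6, 22.1]
eef_rot: [[0.08, 0.997, 0.0], [0.997, -0.08, 0.004], [0.004, -0.0, -1.0]]
ft_force: [0.2, 12.5, 2.7]
opening: 0.004
gripper_force: 6.1
```

>>> carry_out(rows=[[[0,0,0],[1.0,0,0],1],[[0,0,0],[0,0,-4],1],[[0,0,0],[0,0,-6.3],1.0],[[0,0,0],[5,0.8,0],1],[[0,0,0],[5,0.8,0],1],[[0,0,0],[6,0.8,0],1],[[0,0,0],[0,0,0],1]])

```text
out of range; nothing moved
```

```bash
python3 - <<'E'
from h import *
p=look((631,-6,-5),"side","top",st=[-5,5])
q=fit_mould(p,(631,-6,-5),st=[0])[0]
b=np.radians(q[2]);B=np.array([[np.cos(b),-np.sin(b)],[np.sin(b),np.cos(b)]])
cv2.imwrite("pics/t3.png",cv2.resize(p["frame"][90:235,170:390,::-1],None,fx=3.6,fy=3.6,interpolation=cv2.INTER_CUBIC))
plan((*st2w(0,262),62),-4.84)
E
```

```text
side [632.5 -15.9  -5. ] cost 82 n 1296 station [ 1.  -8.4] rot -0.1
top [633.9  -6.7  -4.7] cost 137 n 1556 station [1.5 0.9] rot 0.1
t17.95 pos [615.4  82.6  22.2] yaz -4.6 tilt 0.2 F [ 0.1 13.3  1.2] | shift now [17.37  2.51 -3.92] turn z 0.2 shift after turn [17.36  2.44 -3.98]
```

View pics/t3.png

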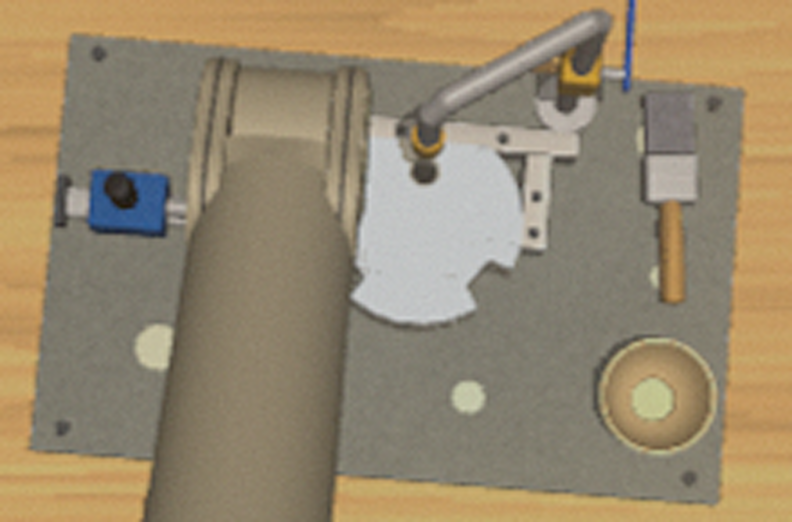

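The mould sits flush to the bar and against the stop: crop rim at (522,215) touches the stop, with the hole at (425,172) under the spout. Next is the clamp.

>>> carry_out(rows=[[[0,0,0],[1.0,0,0],1],[[0,0,0],[0,0,-4.2],1],[[0,0,0],[0,0,-6.1],1],[[0,0,0],[5.4,0.8,0],1],[[0,0,0],[5.4,0.8,0],1],[[0,0,0],[5.6,0.8,0],1],[[0,0,0],[0,0,0],1],[[0,0,0],[0,0,0],1]])

```text
t: 18.95
eef_pos: [653.9, 249.0, 124.5]
eef_rot: [[0.084, 0.996, -0.0], [0.996, -0.084, -0.002], [-0.002, -0.0, -1.0]]
ft_force: [-0.1, -0.5, -0.1]
opening: 0.004
gripper_force: 0.0
```

```bash
python3 - <<'E'
from h import *
p=look((632,-7,-5),"side",st=[0])
print(w2st(robot.read_state()["eef_pos"]))
plan((*st2w(0,262),62),-4.84)
E
```

```text
side [633.6 -14.8  -5.3] cost 73 n 1324 station [ 1.9 -7.2] rot -0.4
[1.06219972e-01 2.56695174e+02]
t19.00 pos [654.1 248.3 124.9] yaz -4.9 tilt 0.1 F [-0.5 -0.2  0.1] | shift now [ 0.54 -0.01  6.29] turn z -0.1 shift after turn [ 0.53 -0.01  6.29]
```

>>> carry_out(rows=[[[0,0,0],[0.8,0,0],1],[[0,0,0],[0,0,3.2],1],[[0,0,0],[0,0,3.0],1],[[0,0,0],[-0.9,0,0],1],[[0,0,0],[-0.9,0,0],1],[[0,0,0],[-0.9,0,0],1],[[0,0,0],[-0.9,0,0],1],[[0,0,0],[0,0,0],1]])

```text
t: 20.0
eef_pos: [651.9, 221.1, 63.9]
eef_rot: [[0.085, 0.996, 0.001], [0.996, -0.085, -0.0], [0.0, 0.001, -1.0]]
ft_force: [-0.2, 0.6, -0.0]
opening: 0.007
gripper_force: 0.0
```

>>> carry_out(rows=[[[0,0,0],[-0.9,0,0],1],[[0,0,0],[-0.9,0,0],1],[[0,0,0],[-0.9,0,0],1],[[0,0,0],[-0.6,0,0],1],[[0,0,0],[0,0,0],1]])

```text
t: 20.62
eef_pos: [648.5, 188.4, 62.8]
eef_rot: [[0.084, 0.996, -0.001], [0.996, -0.084, -0.001], [-0.001, -0.001, -1.0]]
ft_force: [0.4, 0.7, -0.8]
opening: 0.008
gripper_force: 0.0
```

```bash
python3 - <<'E'
from h import *
s=robot.read_state(); print(s["eef_pos"],w2st(s["eef_pos"]),s["ft_force"])
p=robot.snapshot("side"); cv2.imwrite("pics/s4.png",cv2.resize(p["frame"][150:310,220:420,::-1],None,fx=3.7,fy=3.7,interpolation=cv2.INTER_CUBIC))
E
```

```text
[648.52768103 188.43676124  62.84396211] [ -0.36205519 196.60727595] [ 0.43418911  0.70532349 -0.82058591]
```

View pics/s4.png

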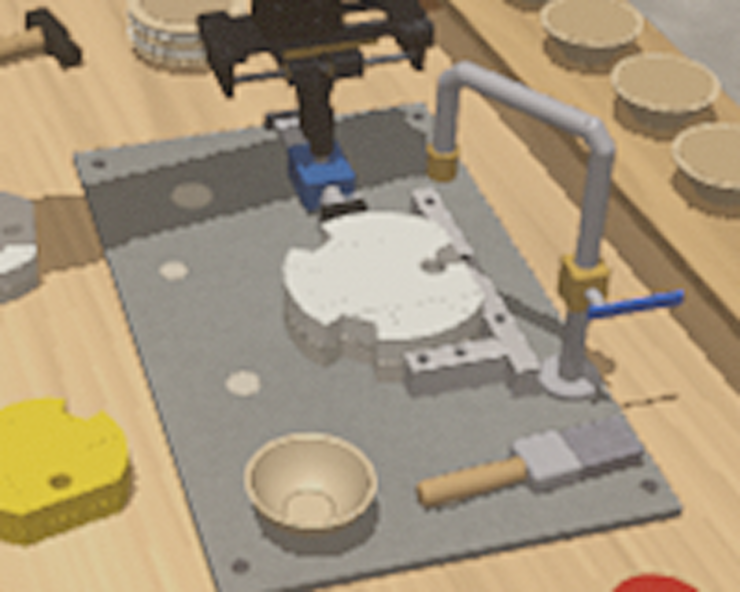

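Side view: the finger is behind the grip and the pad (345,210) is a little short of the mould. I'll continue slowly.

>>> carry_out(rows=[[[0,0,0],[-0.6,0,0],1],[[0,0,0],[-0.6,0,0],1],[[0,0,0],[-0.5,0,0],1],[[0,0,0],[0,0,0],1]])

```text
t: 21.18
eef_pos: [647.3, 171.7, 63.0]
eef_rot: [[0.084, 0.996, -0.0], [0.996, -0.084, -0.001], [-0.001, 0.0, -1.0]]
ft_force: [-0.1, -0.4, 0.5]
opening: 0.006
gripper_force: 0.0
```

>>> carry_out(rows=[[[0,0,0],[-0.2,0,0],1],[[0,0,0],[0,0,0],1]])

```text
t: 21.42
eef_pos: [647.3, 170.6, 63.1]
eef_rot: [[0.083, 0.997, 0.0], [0.997, -0.083, 0.0], [0.0, 0.0, -1.0]]
ft_force: [0.9, 1.1, -0.6]
opening: 0.003
gripper_force: 0.3
```

>>> carry_out(rows=[[[0,0,0],[-0.2,0,0],1],[[0,0,0],[0,0,0],1]])

```text
t: 21.68
eef_pos: [647.1, 168.7, 63.1]
eef_rot: [[0.083, 0.997, 0.0], [0.997, -0.083, 0.0], [0.0, 0.0, -1.0]]
ft_force: [0.3, 1.6, 0.4]
opening: 0.007
gripper_force: 0.7
```

>>> carry_out(rows=[[[0,0,0],[-0.2,0,0],1],[[0,0,0],[0,0,0],1]])

```text
t: 21.92
eef_pos: [646.9, 166.5, 63.1]
eef_rot: [[0.083, 0.997, 0.0], [0.997, -0.083, 0.0], [0.0, 0.0, -1.0]]
ft_force: [1.0, 1.1, -0.5]
opening: 0.003
gripper_force: 0.7
```

>>> carry_out(rows=[[[0,0,0],[-0.2,0,0],1],[[0,0,0],[0,0,0],1]])

```text
t: 22.18
eef_pos: [646.7, 164.9, 63.1]
eef_rot: [[0.083, 0.997, 0.0], [0.997, -0.083, 0.0], [0.0, 0.0, -1.0]]
ft_force: [1.4, 3.8, 0.2]
opening: 0.009
gripper_force: 1.5
```

>>> carry_out(rows=[[[0,0,0],[-0.2,0,0],1],[[0,0,0],[0,0,0],1]])

```text
t: 22.42
eef_pos: [646.7, 164.7, 63.2]
eef_rot: [[0.081, 0.997, 0.001], [0.997, -0.081, 0.002], [0.002, 0.001, -1.0]]
ft_force: [2.5, 7.2, -0.1]
opening: 0.006
gripper_force: 3.8
```

>>> carry_out(rows=[[[0,0,0],[-0.15,0,0],1],[[0,0,0],[0,0,0],1]])

```text
t: 22.68
eef_pos: [646.7, 164.6, 63.3]
eef_rot: [[0.08, 0.997, 0.001], [0.997, -0.08, 0.004], [0.004, 0.001, -1.0]]
ft_force: [4.0, 11.0, -1.7]
opening: 0.007
gripper_force: 5.5
```

>>> carry_out(rows=[[[0,0,0],[1.5,0,0],1],[[0,0,0],[1.5,0,-2],1],[[0,0,0],[0,0,-6],1],[[0,0,0],[4,0,-4],1],[[0,0,0],[5,-2,0],1],[[0,0,0],[5,-2,0],1],[[0,0,0],[5,-2,0],1],[[0,0,0],[0,0,0],1],[[0,0,0],[0,0,0],1]])

```text
t: 23.8
eef_pos: [605.0, 384.6, 182.7]
eef_rot: [[0.083, 0.997, -0.0], [0.997, -0.083, -0.002], [-0.002, 0.0, -1.0]]
ft_force: [0.3, -1.0, 0.2]
opening: 0.005
gripper_force: 0.0
```

```bash
python3 - <<'E'
from h import *
p=look((632,-7,-5),"side","top",st=[0,5])
C=cloud(p); k=(abs(C[...,0]-645)<50)&(C[...,1]>90)&(C[...,1]<200)&(C[...,2]>92)&(C[...,2]<112); print("grip",w2st(np.median(C[k],0)),k.sum())
cv2.imwrite("pics/t5.png",cv2.resize(p["frame"][90:235,170:390,::-1],None,fx=3.6,fy=3.6,interpolation=cv2.INTER_CUBIC))
s=robot.read_state();print(s["t"],s["eef_pos"],s["ft_force"])
E
```

```text
side [633.5 -15.5  -5.2] cost 87 n 1276 station [ 1.8 -7.9] rot -0.3
top [633.   -8.1  -3.6] cost 181 n 1892 station [ 0.8 -0.6] rot 1.3
grip [  0.58791458 150.85140028] 53
23.9 [605.66402308 383.48014281 183.09492789] [-0.31663524  0.49314921 -0.10721186]
```

View pics/t5.png

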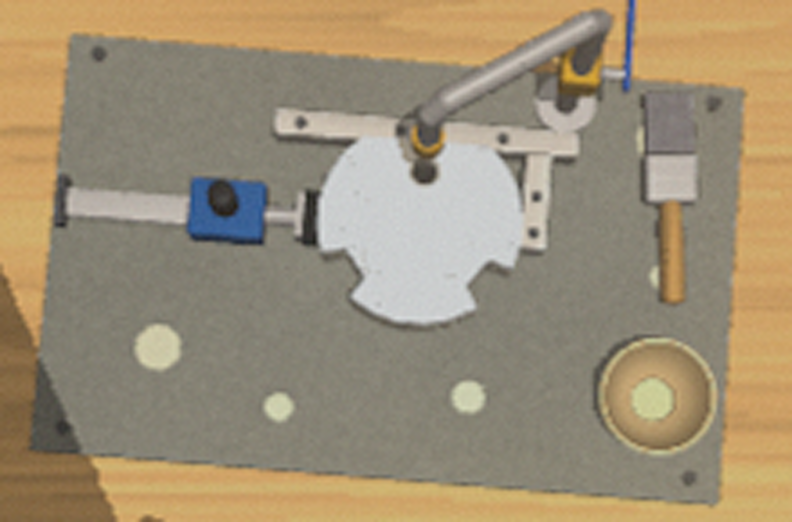

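Image: mould flush to the bar, stop touched at (522,215), pad touching at (318,215), hole at (425,172) by the spout. I'll check the rotation once more before handing in.

```bash
python3 - <<'E'
from h import *
for i in range(3): p=look((632.5,-7.5,-5),"top",st=[-4,-2,0,2,4])
p=look((633,-15,-5),"side",st=[-4,-2,0,2,4])
E
```

```text
top [633.1  -6.9  -3.6] cost 181 n 1893 station [0.7 0.6] rot 1.2
top [634.2  -7.9  -5. ] cost 130 n 2049 station [ 1.9 -0.3] rot -0.1
top [634.2  -7.5  -4.6] cost 169 n 1897 station [1.9 0.2] rot 0.3
side [633.4 -14.7  -5.4] cost 83 n 1267 station [ 1.7 -7. ] rot -0.6
```

The spread is only fit noise: rotation averages about 0.3°, and the lowest-cost fit gives -0.1°. Handing in.

```bash
python3 -c "
from rig import robot
print(robot.hand_in())"
```

```text
the job is handed in; nothing more can be done
None
```

The mould is turned with its flat flush on the bar and its round side against the stop, so the pour hole sits under the spout; the clamp pad touches it, the arm is clear, and the job was handed in at about 24 s of the 72 s allowed (no verdict was returned).

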